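# Find the pulley's high spot and mark it

### The arm

A 7-joint arm with a two-finger parallel gripper is mounted at the origin on a cart in front of the work surface, level with it; the furniture and walls round the work are solid. World frame = base frame: x ahead of the robot, y to its left, z up, the work surface at z = 0. Lengths are in m, angles in rad, forces in N, time in s.
With the tool pointing down it reaches from about 0.35 to 0.9 m from the base axis. Payload 7.2 kg.
Tool frame: the origin (TCP) lies at the centre of the arm's flange, where the gripper is bolted on; the fingertips stand 173 mm ahead of it and the grasp point (between the pads) lies 155 mm ahead of it; z points along the fingers, y is the line along which they close (so a half turn about z gives the same grasp; the last joint's range is limited). The gripper opens to 85 mm and grips with 20 to 120 N. Pads are 22 mm wide; open, the fingers measure 114 mm over their backs; the gripper's body (76 mm by 85 mm) begins 54 mm behind the grasp point. The pads swing forward as they close: fully open they stand 13 mm farther back than shut.
Start: joints at [1.227, 0.411, -0.013, 1.596, 0.006, 1.134, -0.082], TCP at [0.17, -0.601, 0.405] pointing down, gripper open.
Joint ranges: [-2.95, 2.95], [-0.29, 1.99], [-1.47, 1.44], [0.14, 2.54], [-1.03, 4.17], [0.13, 1.85], [-2.86, 2.86]. Speed limits (rad/s): [2.39, 2.39, 3.01, 3.01, 3.14, 3.14, 3.14].

### API

Orientations are given as a unit quaternion [w, x, y, z].
In Python, from rig import robot gives the robot as it stands. The module is installed in compiled form; this text tells all that it offers.
- The arm moves only by the shell command python3 -m inch 'ROWS' [FORCE]. ROWS is JSON, a list that holds one entry, the list of rows, each a list of 5 numbers: the shift along the tool's x, y, z in units of 0.2 m (1.0 is 0.2 m), then the turn about the tool's z in units of 180 degrees (1.0 is 180 degrees), then the closure, from 0 (fully open) to 1 (shut). In form: [[[x, y, z, twist, grip], ...]]. A call has exactly 8 rows; each row is the pose to reach, as a shift and turn from the pose commanded when the call began, along the tool's axes at that moment, turning the shorter way round; what a row does not reach only later rows make up. A row lasts 1/8 s, in which the tool goes at most 62.5 mm and 10.7 degrees, less where a joint would pass 70% of its speed; a pose out of reach is approached as far as the arm can. A call with a number of a shift or a turn outside -1 to 1 is refused whole. A call with a gripper value outside its range is refused whole. The fingers move at their own pace and stop on an object; FORCE is the grip in N (left out, the last holds). Time passes only in rows, so rows that repeat a pose let the fingers close, or fill a call up. It gives the time, the measured TCP pose, the force, the opening and the grip force at its end, in the units of the state.
- robot.observe(): the state, without advancing time (a new reading comes with each control period).
- robot.get_image(name): name is "side" or "top"; returns a dict with "image" (480x640x3 uint8, red, green, blue), "depth" (480x640 float32, m along the optical axis (not along the pixel's ray), 0 where there is no reading), "intrinsics" (3x3 intrinsics, pixels), "eye" and "orientation" of the camera in the world. Camera axes: x right, y down, z forward; pixel columns grow to the right and rows downward; lengths in m; the calibration is good to about 2 mm. A picture is of the moment at which its call begins.
- robot.sign_off(): hands the job in; it is judged then, once.
The state is a dict: "time_s": time; "qpos": joint angles; "qd": joint speeds; "joint_torque": joint torques, N m; "tcp_pos": TCP position; "orientation": TCP orientation; "ft_force": force on the tool from outside, world axes, zero at the start; "moment": the same for the moment, N m; "opening": finger opening in m; "finger_force": force on a finger pad.
Only numpy, scipy, OpenCV 4.12 (cv2) and the standard library are available. Lean on these libraries where they do the work, as an engineer would, in place of code of your own. Each camera call takes 0.05 s, during which the arm holds its last target. There are 200 camera calls.

### The job

Turn the pulley on the truing stand slowly by its crank knob (about an eighth of a turn per second) and feel, all the way round, for the lumps on its rim that lift the sprung feeler; the rim has two, and the higher one is wanted. Stop with the top of the higher lump right at the feeler, let go of the knob, then press the marking plunger on top of the pointer post gently all the way down and let it spring back up, leaving the pulley where it is. Do not press the plunger with the pulley anywhere else, and leave the loose things lying about where they are.

Things in the scene. Friction and masses are not known exactly. Their poses are not given: they have to be found in the camera images.
- stand: low dark cast-metal truing stand, fixed on the bench: a round base 172 mm across and 12 mm thick with a 90 mm wide tongue on one side. Origin on the bench top under the wheel's axis, z up; its x axis points along the tongue from the wheel's axis to the pointer post.
- wheel: the wheel on the stand: pulley with a crank arm clamped on top, turning without end, either way, about an upright axis. Origin on the axis, 50 mm above the bench (the pulley's underside), z up; the crank knob lies along its x axis. The pulley may be clamped at any angle to the arm, so this pose does not tell where the lumps are. The bearing drags with 0.12 N m, which holds the wheel wherever it is left.
- pulley_top (a point): on the wheel's axis, level with the top face of the aluminium pulley (rim radius 80 mm, 24 mm high, top 74 mm above the bench). Its rim has two smooth lumps, arcs of 60 mm radius: the higher rises 3.5 mm and spreads 27 degrees either side of its top, the lower rises 1.9 mm and spreads 21 degrees; seen from above the lower top lies 137 degrees counter-clockwise of the higher.
- knob (a point): middle of the crank knob's grip: an upright dark wooden knob 23 mm thick and 40 mm tall on the end of the crank arm, 50 mm from the wheel's axis, its top 128 mm above the bench. This point is on the knob's axis, 110 mm above the bench. The knob turns freely on its pin, so a gripper holding it can go round without turning.
- pointer: grey pointer post fixed on the stand's tongue, 34 x 40 mm, its dark top collar 91 mm above the bench, 131 mm from the wheel's axis. Origin at its foot (12 mm above the bench), axes as the stand's. It carries the sprung feeler that points at the wheel's axis. At the knob, rubbing and climbing add up to about 10 N to the bearing's drag before the higher top; past it the spring helps the wheel on.
- feeler_tip (a point): where the tip of the thin steel feeler (8 mm ball, 62 mm above the bench) touches the plain rim, 80 mm from the wheel's axis; the point does not move with the feeler. A spring presses the feeler on the rim: with about 1.5 N on the plain rim, 8 N on the lower top, 14 N on the higher. It rubs with friction 0.12.
- plunger (a joint): travel of the marking plunger in m: 0 up, 0.008 fully down. It springs back up; pressing takes 1.2 N at the start and 6 N at the bottom stop.
- plunger_top (a point): middle of the top of the marking plunger, a steel mushroom button 28 mm across standing on the pointer post; its top is 114 mm above the bench when up. It is pressed straight down.
- big_nut: loose big steel nut, 34 mm across and 16 mm high, lying on the bench beside the stand's tongue; a bystander. Origin at the centre of its underside.
- offcut: loose dark wood offcut, 60 x 65 x 25 mm, on the bench beside the stand; a bystander. Origin at the centre of its underside.
- tape_measure: loose white tape measure, 36 x 95 x 62 mm, on the bench behind the vise; a bystander. Origin at the centre of its underside.

How it is judged:
On the way, in this order (a step that is already met when the one before it is completed fails the run):
1. the wheel is at rest with the top of the higher lump at the feeler, which is pressed back with more than 12.8 N (contact force between pointer and wheel above 12.8 N and angular speed of wheel below 0.03 rad/s), for 0.3 s.
2. the plunger is pressed down by at least 6.5 mm with the wheel at the high spot and the knob let go (contact force between pointer and wheel above 12.8 N and value of joint plunger above 0.0065 m and contact force between the fingers and wheel below 0.5 N), for 0.1 s.
At the end, for the whole second after the job is handed in: The wheel is at rest with the higher lump at the feeler, within about 8 degrees of its top (the rim presses the feeler with more than 12.8 N, of about 14 N at the very top), the plunger is up again (within 1 mm), and nothing is touched (all of step 1 and value of joint plunger below 0.001 m).
It fails at once if the wheel is turned faster than 2.0 rad/s (angular speed of wheel above 2 rad/s).
It fails at once if the plunger is pressed (more than 3 mm) while the top of the higher lump is not at the feeler (value of joint plunger above 0.003 m and not (contact force between pointer and wheel above 12.8 N)).
It fails at once if the pointer post, its feeler or its plunger is pushed with more than 25 N (contact force between any of the fingers, the arm and pointer above 25 N).
It fails at once if a loose bystander is moved by more than 20 mm (distance of any of big_nut, offcut, tape_measure from where it was at the start of the episode above 0.02 m).
It also fails if it takes over 72 s, if anything falls off the work surface, if the arm or the gripper's body presses on something with over 40 N, if the wrist force passes 120 N, or if a joint passes its speed limit or range.

## Working session

There is one attempt and no reset: what is moved stays moved. The work goes in short steps, Python scripts to look and compute and a shell command to move; the robot and the scene stay as the last step left them, time stands still between calls to the robot, and variables do not carry over. Pictures are saved under pics/ and viewed, at most 12 in all, crops included, and the job is handed in when it is done.

```bash
mkdir -p pics
python3 - <<'E'
from rig import robot
import cv2,pickle
for n in("top","side"):
    d=robot.get_image(n); cv2.imwrite(f"pics/{n}0.png",d["image"][:,:,::-1]); pickle.dump(d,open(f"{n}0.pkl","wb")); print(n,d["eye"],d["orientation"],d["intrinsics"])
print(robot.observe())
E
```

```text
top [0.28807725 0.24288761 1.01667028] [-0.06702109  0.71182637 -0.69599449  0.0663556 ] [[470.88530306   0.         326.77470383]
 [  0.         470.88530306 241.91061162]
 [  0.           0.           1.        ]]
side [0.09249184 0.82229225 0.68818339] [ 0.11782608 -0.27606355  0.86484847 -0.40242149] [[551.95115729   0.         321.50275217]
 [  0.         551.95115729 230.17916642]
 [  0.           0.           1.        ]]
{'time_s': 0.1, 'qpos': array([ 1.22676924,  0.41181649, -0.01268213,  1.59697466,  0.00560194,
        1.13431249, -0.08221262]), 'qd': array([ 0.0002712 , -0.00201862, -0.00030697, -0.00205014, -0.00059732,
        0.00153387, -0.00017729]), 'joint_torque': array([ 2.28364494e-03, -6.01832199e+01,  6.83931336e-01, -3.00087333e+01,
        1.40070508e-02,  6.46419576e-03,  2.42128988e-05]), 'tcp_pos': array([ 0.17012378, -0.60119033,  0.40393342]), 'orientation': array([-7.20254879e-04,  9.90505747e-01,  1.37469347e-01, -1.59614545e-04]), 'ft_force': array([0.51229781, 0.92727513, 0.07014719]), 'moment': array([0.02302406, 0.01187149, 0.0084937 ]), 'finger_force': 0.0, 'opening': 0.08540071794499061}
```

View pics/top0.png

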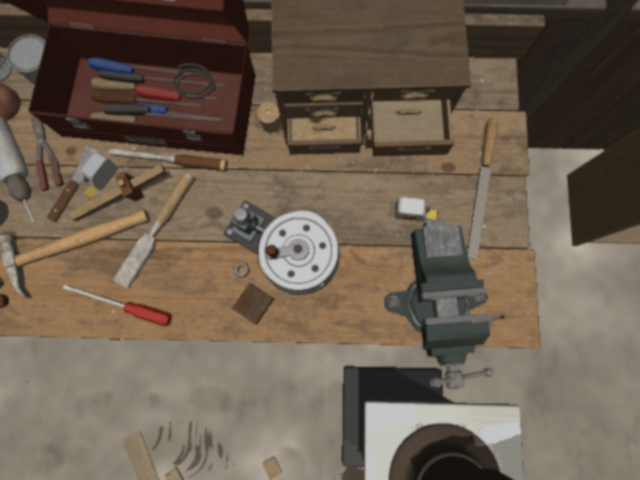

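View pics/side0.png

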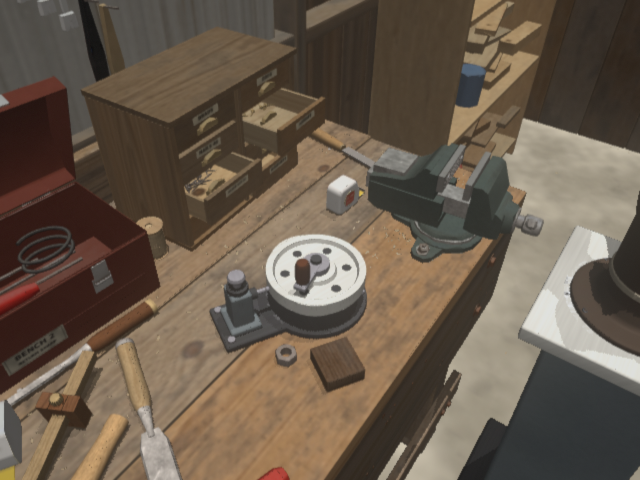

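```bash
cat > h.py <<'E'
import numpy as np, cv2, pickle
from scipy.spatial.transform import Rotation as R
def rot(q): return R.from_quat(np.roll(q,-1))
def px2w(d,u,v,z):
    K=d["intrinsics"]; r=rot(d["orientation"]).apply([(u-K[0,2])/K[0,0],(v-K[1,2])/K[1,1],1.])
    return d["eye"]+r*(z-d["eye"][2])/r[2]
def w2px(d,p):
    c=rot(d["orientation"]).inv().apply(np.array(p)-d["eye"]); K=d["intrinsics"]
    return K[0,0]*c[0]/c[2]+K[0,2],K[1,1]*c[1]/c[2]+K[1,2]
E
python3 - <<'E'
from h import *
t=pickle.load(open("top0.pkl","rb"));s=pickle.load(open("side0.pkl","rb"))
a=cv2.resize(t["image"][190:330,210:350],None,fx=4.2,fy=4.2,interpolation=cv2.INTER_CUBIC)
cv2.imwrite("pics/topc.png",a[:,:,::-1])
a=cv2.resize(s["image"][220:390,200:400],None,fx=3.5,fy=3.5,interpolation=cv2.INTER_CUBIC)
cv2.imwrite("pics/sidec.png",a[:,:,::-1])
print(px2w(t,299,250,.074),px2w(t,272,252,.128),px2w(t,243,214,.114)) 
print(px2w(s,301,265,.128),px2w(s,237,273,.114))
E
```

```text
[0.45027769 0.3018449  0.074     ] [0.43593852 0.34998032 0.128     ] [0.51296413 0.4122423  0.114     ]
[0.43991217 0.35881499 0.128     ] [0.51436273 0.41582661 0.114     ]
```

View pics/topc.png

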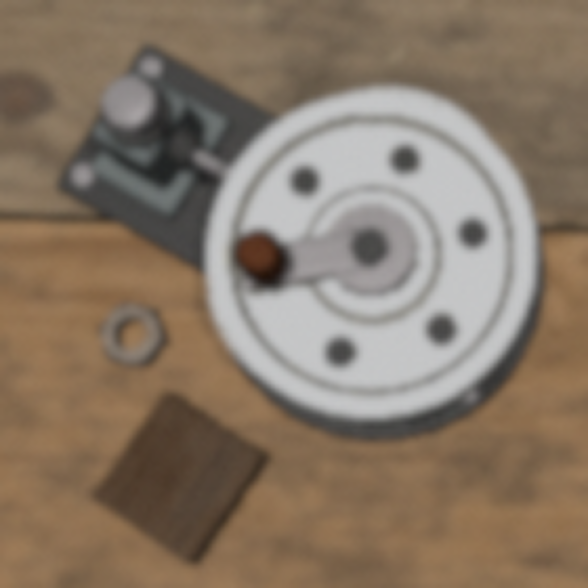

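View pics/sidec.png

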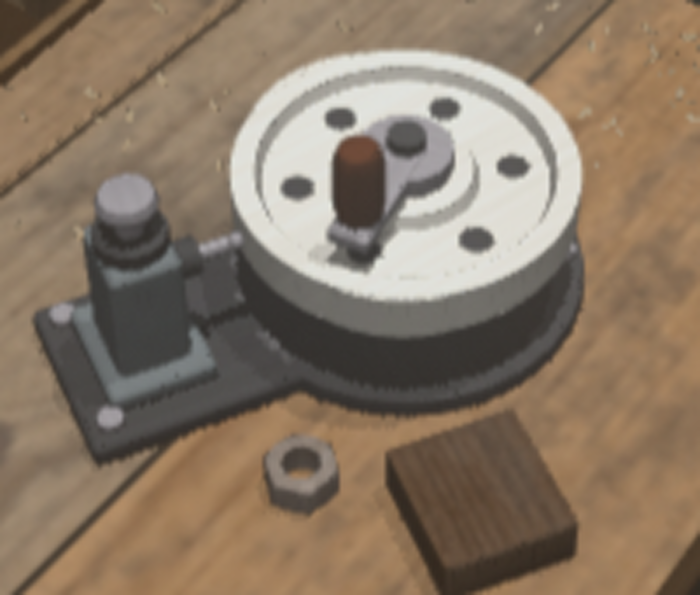

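```bash
cat >> h.py <<'E'
def rim(d,c0,step=5):
    """radius of the white top face's edge vs world angle, about c0 (xy, z=.074)"""
    g=cv2.cvtColor(d["image"],cv2.COLOR_RGB2GRAY).astype(np.float32); sat=d["image"].astype(np.float32); g=sat[:,:,2] # blue: bench/stand dark
    out=[]; rr=np.arange(.070,.092,.00025)
    for a in np.radians(np.arange(-180,180,step)):
        p=np.array([w2px(d,[c0[0]+r*np.cos(a),c0[1]+r*np.sin(a),.074]) for r in rr],np.float32)
        v=cv2.remap(g,p[:,0].reshape(1,-1).copy(),p[:,1].reshape(1,-1).copy(),cv2.INTER_CUBIC)[0]
        w=cv2.GaussianBlur(v.reshape(1,-1),(0,0),3)[0]; dv=np.gradient(w); dv[:4]=dv[-4:]=0; out.append((np.degrees(a),rr[np.argmin(dv)]))
    return np.array(out)
E
python3 - <<'E'
from h import *
from scipy.optimize import least_squares
t=pickle.load(open("top0.pkl","rb"));s=pickle.load(open("side0.pkl","rb"))
print("knob",px2w(t,272.4,251.2,.128),px2w(s,302.9,262.3,.128))
print("plg",px2w(t,240.95,214.05,.114),px2w(s,236.6,274.9,.114))
c=np.array([.450,.302])
for k in range(3):
    m=rim(t,c); a=np.radians(m[:,0])
    P=c+m[:,1:]*np.c_[np.cos(a),np.sin(a)]
    f=least_squares(lambda x:np.hypot(*(P-x[:2]).T)-x[2],[*c,.08],loss="soft_l1",f_scale=.0004); c=f.x[:2]
print(f.x)
m=rim(t,c)
print([(int(x),round((y-f.x[2])*1e3,1)) for x,y in m])
E
```

```text
knob [0.43750716 0.34928369 0.128     ] [0.441042   0.35262155 0.128     ]
plg [0.5127709  0.41628056 0.114     ] [0.51222177 0.41911431 0.114     ]
[0.45123792 0.30394621 0.08074115]
[(-180, np.float64(0.0)), (-175, np.float64(0.0)), (-170, np.float64(0.0)), (-165, np.float64(0.0)), (-160, np.float64(0.0)), (-155, np.float64(0.5)), (-150, np.float64(0.3)), (-145, np.float64(-0.7)), (-140, np.float64(0.3)), (-135, np.float64(-0.2)), (-130, np.float64(0.5)), (-125, np.float64(0.0)), (-119, np.float64(0.0)), (-115, np.float64(0.3)), (-110, np.float64(0.0)), (-105, np.float64(-0.2)), (-100, np.float64(0.0)), (-95, np.float64(-0.5)), (-90, np.float64(-1.0)), (-85, np.float64(-1.0)), (-80, np.float64(-0.2)), (-75, np.float64(-1.0)), (-70, np.float64(-0.5)), (-65, np.float64(-0.5)), (-59, np.float64(0.0)), (-55, np.float64(-0.2)), (-50, np.float64(0.0)), (-45, np.float64(-0.7)), (-40, np.float64(1.3)), (-35, np.float64(1.3)), (-29, np.float64(1.5)), (-25, np.float64(2.5)), (-20, np.float64(3.3)), (-14, np.float64(3.3)), (-10, np.float64(3.3)), (-5, np.float64(2.8)), (0, np.float64(2.0)), (5, np.float64(0.5)), (10, np.float64(0.5)), (14, np.float64(-0.2)), (20, np.float64(-0.5)), (25, np.float64(0.0)), (29, np.float64(-0.7)), (35, np.float64(-1.2)), (40, np.float64(-0.7)), (45, np.float64(-0.2)), (50, np.float64(-0.5)), (55, np.float64(-1.0)), (59, np.float64(0.5)), (65, np.float64(-0.2)), (70, np.float64(0.0)), (75, np.float64(0.0)), (80, np.float64(0.0)), (85, np.float64(-0.2)), (90, np.float64(0.3)), (95, np.float64(0.3)), (100, np.float64(0.0)), (105, np.float64(0.3)), (110, np.float64(1.5)), (115, np.float64(1.8)), (119, np.float64(1.8)), (125, np.float64(1.5)), (130, np.float64(1.0)), (135, np.float64(0.8)), (140, np.float64(0.0)), (145, np.float64(-0.5)), (150, np.float64(-0.7)), (155, np.float64(-0.2)), (160, np.float64(-0.5)), (165, np.float64(0.0)), (170, np.float64(-0.7)), (175, np.float64(0.0))]
```

```bash
cat >> h.py <<'E'
def delta(tgt,cmd=None):
    """shift in move units from the commanded (default measured) TCP to tgt"""
    from rig import robot
    o=robot.observe(); r=rot(o["orientation"])
    return np.round(r.inv().apply(np.array(tgt)-(o["tcp_pos"] if cmd is None else cmd))/.2,3)
E
python3 - <<'E'
from h import *
t=pickle.load(open("top0.pkl","rb"))
K=t["intrinsics"];v,u=np.mgrid[:480,:640];z=t["depth"]
p=np.stack([(u-K[0,2])/K[0,0]*z,(v-K[1,2])/K[1,1]*z,z],-1).reshape(-1,3)
w=(rot(t["orientation"]).apply(p)+t["eye"]).reshape(480,640,3)
print("vise",w[225:365,390:500,2].max(),"cab",w[0:150,270:470,2].max(), "knob/hub",w[245:260,265:280,2].max(), w[240:258,290:308,2].max())
E
python3 -m inch '[[[0.25,-0.25,-0.1,0,0],[0.5,-0.5,-0.2,0,0],[0.75,-0.75,-0.2,0,0],[1,-1,-0.2,0,0],[1,-1,-0.2,0,0],[1,-1,-0.2,0,0],[1,-1,-0.2,0,0],[1,-1,-0.2,0,0]]]' 40
```

```text
vise 1.016670280535015 cab 1.016670280535015 knob/hub 0.13083540192807996 1.016670280535015
time_s: 1.1
tcp_pos: [0.3075, -0.3555, 0.4445]
orientation: [-0.0, 0.991, 0.136, -0.0]
ft_force: [-0.8, 0.6, -0.2]
opening: 0.0857
finger_force: 0.0
```

```bash
python3 - <<'E'
from h import *
t=pickle.load(open("top0.pkl","rb"))
K=t["intrinsics"];v,u=np.mgrid[:480,:640];z=t["depth"]
p=np.stack([(u-K[0,2])/K[0,0]*z,(v-K[1,2])/K[1,1]*z,z],-1).reshape(-1,3)
w=(rot(t["orientation"]).apply(p)+t["eye"]).reshape(480,640,3);h=np.where(z>0,w[:,:,2],0)
print("vise",h[225:350,390:500].max(), "hub",h[240:258,290:308].max())
E
python3 -m inch '[[[0.25,-0.25,0,0,0],[0.5,-0.5,0,0,0],[0.75,-0.75,0,0,0],[0.9,-1,0,0,0],[0.9,-1,0,0,0],[0.9,-1,0,0,0],[0.9,-1,0,0,0],[0.9,-1,0,0,0]]]'
```

```text
vise 0.16074285384658005 hub 0.09783118825393611
time_s: 2.1
tcp_pos: [0.4265, -0.1146, 0.4445]
orientation: [0.0, 0.991, 0.136, -0.0]
ft_force: [0.1, 0.2, -0.2]
opening: 0.0854
finger_force: 0.0
```

```bash
python3 -m inch '[[[0.1,-0.25,0,-0.06,0],[0.2,-0.5,0,-0.12,0],[0.3,-0.75,0,-0.18,0],[0.3,-1,0,-0.24,0],[0.3,-1,0,-0.3,0],[0.3,-1,0,-0.36,0],[0.3,-1,0,-0.42,0],[0.3,-1,0,-0.47,0]]]'
python3 -m inch '[[[0,0,0,-0.03,0],[0,0,0,-0.03,0],[0,0,0,-0.03,0],[0,0,0,-0.03,0],[0,0,0,-0.03,0],[0,0,0,-0.03,0],[0,0,0,-0.03,0],[0,0,0,-0.03,0]]]'
python3 -c "
from h import *
print(delta([.439,.351,.35]),delta([.439,.351,.267]))"
```

```text
time_s: 3.1
tcp_pos: [0.4304, 0.0947, 0.4447]
orientation: [0.0, 0.639, 0.77, -0.0]
ft_force: [-0.8, 0.1, -0.8]
opening: 0.0855
finger_force: 0.0
time_s: 4.1
tcp_pos: [0.4301, 0.0958, 0.4447]
orientation: [-0.0, 0.603, 0.798, -0.0]
ft_force: [-0.3, 0.0, -0.6]
opening: 0.0852
finger_force: 0.0
[1.216 0.39  0.473] [1.216 0.39  0.888]
```

```bash
python3 -m inch '[[[0.25,0.1,0,0,0],[0.5,0.2,0,0,0],[0.75,0.3,0,0,0],[1,0.39,0,0,0],[1,0.39,0.2,0,0],[1,0.39,0.3,0,0],[1,0.39,0.3,0,0],[1,0.39,0.3,0,0]]]'
python3 - <<'E'
from h import *
from rig import robot
print(delta([.439,.351,.267]))
t=robot.get_image("side")
a=cv2.resize(t["image"][150:390,180:440],None,fx=2.4,fy=2.4,interpolation=cv2.INTER_CUBIC)
cv2.imwrite("pics/s1.png",a[:,:,::-1])
E
```

```text
time_s: 5.1
tcp_pos: [0.451, 0.3096, 0.3856]
orientation: [0.0, 0.603, 0.798, 0.001]
ft_force: [-1.3, -0.6, 0.4]
opening: 0.085
finger_force: 0.0
[ 0.215 -0.002  0.593]
```

View pics/s1.png

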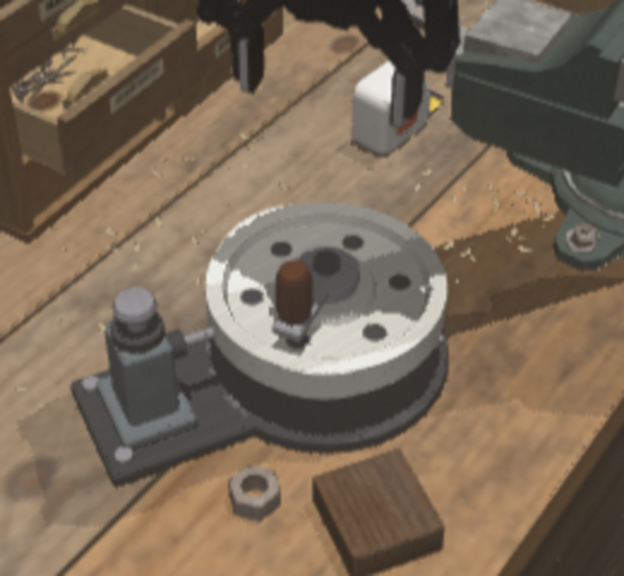

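Gripper stands above the pulley at roughly (330,60), fingers open across the crank direction; the knob at (293,290) is clear below and the post at (135,340).

```bash
python3 -m inch '[[[0.1,0,0,0,0],[0.215,0,0,0,0],[0.215,0,0.15,0,0],[0.215,0,0.3,0,0],[0.215,0,0.45,0,0],[0.215,0,0.595,0,0],[0.215,0,0.595,0,0],[0.215,0,0.595,0,0]]]'
python3 -m inch '[[[0,0,0,0,0.4],[0,0,0,0,0.7],[0,0,0,0,0.9],[0,0,0,0,1],[0,0,0,0,1],[0,0,0,0,1],[0,0,0,0,1],[0,0,0,0,1]]]' 40
python3 -c "
from h import *
from rig import robot
o=robot.observe();print(o['tcp_pos'],o['ft_force'],o['moment'])
t=robot.get_image('top');a=cv2.resize(t['image'][190:330,210:350],None,fx=4.2,fy=4.2);cv2.imwrite('pics/t1.png',a[:,:,::-1])"
```

```text
time_s: 6.15
tcp_pos: [0.4395, 0.3513, 0.2673]
orientation: [0.0, 0.603, 0.798, 0.001]
ft_force: [-0.1, 0.4, -0.5]
opening: 0.0853
finger_force: 0.0
time_s: 7.15
tcp_pos: [0.4396, 0.3512, 0.2667]
orientation: [0.0, 0.603, 0.798, 0.001]
ft_force: [1.0, 0.0, 5.0]
opening: 0.0206
finger_force: 39.1
[0.4395846  0.35124455 0.26671511] [1.04895012 0.01531598 5.02700279] [-0.06395368 -0.15609303 -0.04007545]
```

```bash
cat >> h.py <<'E'
TH0=103.8
def arc(a0,a1,n=8,yaw=None,rad=.05):
    from rig import robot
    r=rot(robot.observe()["orientation"]); f=lambda a:rad*np.array([np.cos(np.radians(a+TH0)),np.sin(np.radians(a+TH0)),0])
    S=[r.inv().apply(f(a0+(a1-a0)*k/n)-f(a0))/.2 for k in range(1,n+1)]
    print(a0,a1,",".join("[%.3f,%.3f,0,0,1]"%(s[0],s[1]) for s in S))
def feel(th):
    from rig import robot
    F=robot.observe()["ft_force"]; p=robot.observe()["tcp_pos"]; a=np.radians(th+TH0); print(th,"pos",p.round(4),"rad %.1f tan %.1f z %.1f"%(F[0]*np.cos(a)+F[1]*np.sin(a),-F[0]*np.sin(a)+F[1]*np.cos(a),F[2]))
E
python3 -c "
from h import *
for k in range(8): arc(45*k,45*k+45)"
```

```text
0 45 [-0.000,-0.025,0,0,1],[-0.003,-0.049,0,0,1],[-0.008,-0.073,0,0,1],[-0.016,-0.096,0,0,1],[-0.025,-0.119,0,0,1],[-0.037,-0.140,0,0,1],[-0.051,-0.160,0,0,1],[-0.067,-0.179,0,0,1]
45 90 [-0.018,-0.017,0,0,1],[-0.037,-0.032,0,0,1],[-0.057,-0.046,0,0,1],[-0.079,-0.057,0,0,1],[-0.102,-0.066,0,0,1],[-0.126,-0.073,0,0,1],[-0.150,-0.077,0,0,1],[-0.174,-0.079,0,0,1]
90 135 [-0.025,0.000,0,0,1],[-0.049,0.003,0,0,1],[-0.073,0.008,0,0,1],[-0.096,0.016,0,0,1],[-0.119,0.025,0,0,1],[-0.140,0.037,0,0,1],[-0.160,0.051,0,0,1],[-0.179,0.067,0,0,1]
135 180 [-0.017,0.018,0,0,1],[-0.032,0.037,0,0,1],[-0.046,0.057,0,0,1],[-0.057,0.079,0,0,1],[-0.066,0.102,0,0,1],[-0.073,0.126,0,0,1],[-0.077,0.150,0,0,1],[-0.079,0.174,0,0,1]
180 225 [0.000,0.025,0,0,1],[0.003,0.049,0,0,1],[0.008,0.073,0,0,1],[0.016,0.096,0,0,1],[0.025,0.119,0,0,1],[0.037,0.140,0,0,1],[0.051,0.160,0,0,1],[0.067,0.179,0,0,1]
225 270 [0.018,0.017,0,0,1],[0.037,0.032,0,0,1],[0.057,0.046,0,0,1],[0.079,0.057,0,0,1],[0.102,0.066,0,0,1],[0.126,0.073,0,0,1],[0.150,0.077,0,0,1],[0.174,0.079,0,0,1]
270 315 [0.025,-0.000,0,0,1],[0.049,-0.003,0,0,1],[0.073,-0.008,0,0,1],[0.096,-0.016,0,0,1],[0.119,-0.025,0,0,1],[0.140,-0.037,0,0,1],[0.160,-0.051,0,0,1],[0.179,-0.067,0,0,1]
315 360 [0.017,-0.018,0,0,1],[0.032,-0.037,0,0,1],[0.046,-0.057,0,0,1],[0.057,-0.079,0,0,1],[0.066,-0.102,0,0,1],[0.073,-0.126,0,0,1],[0.077,-0.150,0,0,1],[0.079,-0.174,0,0,1]
```

View pics/t1.png

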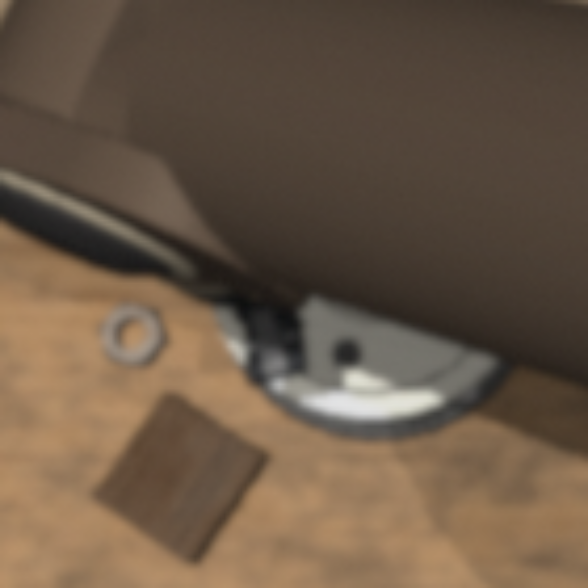

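The top view is mostly blocked by the forearm; the knob at (270,330) is between the fingers and the nut at (132,335) is untouched.

```bash
python3 -m inch '[[[-0.000,-0.025,0,0,1],[-0.003,-0.049,0,0,1],[-0.008,-0.073,0,0,1],[-0.016,-0.096,0,0,1],[-0.025,-0.119,0,0,1],[-0.037,-0.140,0,0,1],[-0.051,-0.160,0,0,1],[-0.067,-0.179,0,0,1]]]'
python3 -c "
from h import *
feel(45)"
```

```text
time_s: 8.2
tcp_pos: [0.4093, 0.3285, 0.2667]
orientation: [0.001, 0.603, 0.797, 0.002]
ft_force: [5.7, 0.9, 3.3]
opening: 0.0209
finger_force: 39.6
45 pos [0.4093 0.3285 0.2667] rad -4.4 tan -3.8 z 3.3
```

```bash
python3 -m inch '[[[-0.018,-0.017,0,0,1],[-0.037,-0.032,0,0,1],[-0.057,-0.046,0,0,1],[-0.079,-0.057,0,0,1],[-0.102,-0.066,0,0,1],[-0.126,-0.073,0,0,1],[-0.150,-0.077,0,0,1],[-0.174,-0.079,0,0,1]]]' | sed -n 1,2p
python3 -c "
from h import *
feel(90)"
python3 -m inch '[[[-0.025,0.000,0,0,1],[-0.049,0.003,0,0,1],[-0.073,0.008,0,0,1],[-0.096,0.016,0,0,1],[-0.119,0.025,0,0,1],[-0.140,0.037,0,0,1],[-0.160,0.051,0,0,1],[-0.179,0.067,0,0,1]]]'| sed -n 1,2p
python3 -c "
from h import *
feel(135)"
```

```text
time_s: 9.2
tcp_pos: [0.4028, 0.2941, 0.2668]
90 pos [0.4028 0.2941 0.2668] rad -7.9 tan -13.2 z -5.2
time_s: 10.2
tcp_pos: [0.4247, 0.2612, 0.2666]
135 pos [0.4247 0.2612 0.2666] rad -2.0 tan -3.5 z 7.8
```

```bash
python3 -m inch '[[[-0.017,0.018,0,0,1],[-0.032,0.037,0,0,1],[-0.046,0.057,0,0,1],[-0.057,0.079,0,0,1],[-0.066,0.102,0,0,1],[-0.073,0.126,0,0,1],[-0.077,0.150,0,0,1],[-0.079,0.174,0,0,1]]]' | sed -n 1,2p
python3 -c "
from h import *
feel(180)"
python3 -m inch '[[[0.000,0.025,0,0,1],[0.003,0.049,0,0,1],[0.008,0.073,0,0,1],[0.016,0.096,0,0,1],[0.025,0.119,0,0,1],[0.037,0.140,0,0,1],[0.051,0.160,0,0,1],[0.067,0.179,0,0,1]]]'| sed -n 1,2p
python3 -c "
from h import *
feel(225)"
python3 -m inch '[[[0.018,0.017,0,0,1],[0.037,0.032,0,0,1],[0.057,0.046,0,0,1],[0.079,0.057,0,0,1],[0.102,0.066,0,0,1],[0.126,0.073,0,0,1],[0.150,0.077,0,0,1],[0.174,0.079,0,0,1]]]'| sed -n 1,2p
python3 -c "
from h import *
feel(270)"
```

```text
time_s: 11.2
tcp_pos: [0.4624, 0.2541, 0.2666]
180 pos [0.4624 0.2541 0.2666] rad 2.4 tan -4.5 z 12.5
time_s: 12.2
tcp_pos: [0.4943, 0.2757, 0.2667]
225 pos [0.4943 0.2757 0.2667] rad 1.9 tan -4.2 z 12.2
time_s: 13.2
tcp_pos: [0.5011, 0.3136, 0.2668]
270 pos [0.5011 0.3136 0.2668] rad 4.7 tan -3.8 z 6.7
```

```bash
python3 -m inch '[[[0.025,-0.000,0,0,1],[0.049,-0.003,0,0,1],[0.073,-0.008,0,0,1],[0.096,-0.016,0,0,1],[0.119,-0.025,0,0,1],[0.140,-0.037,0,0,1],[0.160,-0.051,0,0,1],[0.179,-0.067,0,0,1]]]' | sed -n 1,2p
python3 -c "
from h import *
feel(315)"
python3 -m inch '[[[0.017,-0.018,0,0,1],[0.032,-0.037,0,0,1],[0.046,-0.057,0,0,1],[0.057,-0.079,0,0,1],[0.066,-0.102,0,0,1],[0.073,-0.126,0,0,1],[0.077,-0.150,0,0,1],[0.079,-0.174,0,0,1]]]'| sed -n 1,2p
python3 -c "
from h import *
feel(360)"
python3 -m inch '[[[-0.000,-0.025,0,0,1],[-0.003,-0.049,0,0,1],[-0.008,-0.073,0,0,1],[-0.016,-0.096,0,0,1],[-0.025,-0.119,0,0,1],[-0.037,-0.140,0,0,1],[-0.051,-0.160,0,0,1],[-0.067,-0.179,0,0,1]]]'|sed -n 1,2p
python3 -c "
from h import *
feel(45);arc(45,65);arc(65,75);arc(75,80);arc(80,85);arc(85,90);arc(90,95)"
```

```text
time_s: 14.2
tcp_pos: [0.4792, 0.3447, 0.2668]
315 pos [0.4792 0.3447 0.2668] rad 4.4 tan -7.0 z 3.2
time_s: 15.2
tcp_pos: [0.4395, 0.3512, 0.2667]
360 pos [0.4395 0.3512 0.2667] rad -0.8 tan -3.5 z 7.3
time_s: 16.2
tcp_pos: [0.4092, 0.3284, 0.2667]
45 pos [0.4092 0.3284 0.2667] rad -4.8 tan -4.8 z 5.6
45 65 [-0.008,-0.008,0,0,1],[-0.016,-0.015,0,0,1],[-0.024,-0.022,0,0,1],[-0.032,-0.029,0,0,1],[-0.041,-0.036,0,0,1],[-0.050,-0.041,0,0,1],[-0.060,-0.047,0,0,1],[-0.069,-0.052,0,0,1]
65 75 [-0.005,-0.002,0,0,1],[-0.010,-0.005,0,0,1],[-0.015,-0.007,0,0,1],[-0.020,-0.009,0,0,1],[-0.025,-0.011,0,0,1],[-0.030,-0.013,0,0,1],[-0.035,-0.015,0,0,1],[-0.040,-0.016,0,0,1]
75 80 [-0.003,-0.001,0,0,1],[-0.005,-0.002,0,0,1],[-0.008,-0.002,0,0,1],[-0.010,-0.003,0,0,1],[-0.013,-0.004,0,0,1],[-0.016,-0.004,0,0,1],[-0.018,-0.005,0,0,1],[-0.021,-0.005,0,0,1]
80 85 [-0.003,-0.001,0,0,1],[-0.005,-0.001,0,0,1],[-0.008,-0.002,0,0,1],[-0.011,-0.002,0,0,1],[-0.013,-0.002,0,0,1],[-0.016,-0.003,0,0,1],[-0.019,-0.003,0,0,1],[-0.022,-0.004,0,0,1]
85 90 [-0.003,-0.000,0,0,1],[-0.005,-0.001,0,0,1],[-0.008,-0.001,0,0,1],[-0.011,-0.001,0,0,1],[-0.014,-0.001,0,0,1],[-0.016,-0.001,0,0,1],[-0.019,-0.002,0,0,1],[-0.022,-0.002,0,0,1]
90 95 [-0.003,-0.000,0,0,1],[-0.005,-0.000,0,0,1],[-0.008,-0.000,0,0,1],[-0.011,-0.000,0,0,1],[-0.014,-0.000,0,0,1],[-0.016,-0.000,0,0,1],[-0.019,0.000,0,0,1],[-0.022,0.000,0,0,1]
```

```bash
python3 -m inch '[[[-0.008,-0.008,0,0,1],[-0.016,-0.015,0,0,1],[-0.024,-0.022,0,0,1],[-0.032,-0.029,0,0,1],[-0.041,-0.036,0,0,1],[-0.050,-0.041,0,0,1],[-0.060,-0.047,0,0,1],[-0.069,-0.052,0,0,1]]]' | sed -n 1,2p
python3 -c "
from h import *
feel(65)"
python3 -m inch '[[[-0.005,-0.002,0,0,1],[-0.010,-0.005,0,0,1],[-0.015,-0.007,0,0,1],[-0.020,-0.009,0,0,1],[-0.025,-0.011,0,0,1],[-0.030,-0.013,0,0,1],[-0.035,-0.015,0,0,1],[-0.040,-0.016,0,0,1]]]'| sed -n 1,2p
python3 -c "
from h import *
from rig import robot
feel(75)
t=robot.get_image('side');pickle.dump(t,open('s75.pkl','wb'));a=cv2.resize(t['image'][220:390,200:400],None,fx=3.5,fy=3.5,interpolation=cv2.INTER_CUBIC);cv2.imwrite('pics/s75.png',a[:,:,::-1])"
```

```text
time_s: 17.2
tcp_pos: [0.4036, 0.3146, 0.2669]
65 pos [0.4036 0.3146 0.2669] rad -7.9 tan -13.8 z -6.3
time_s: 18.2
tcp_pos: [0.4023, 0.3072, 0.2669]
75 pos [0.4023 0.3072 0.2669] rad -8.9 tan -17.9 z -8.9
```

View pics/s75.png

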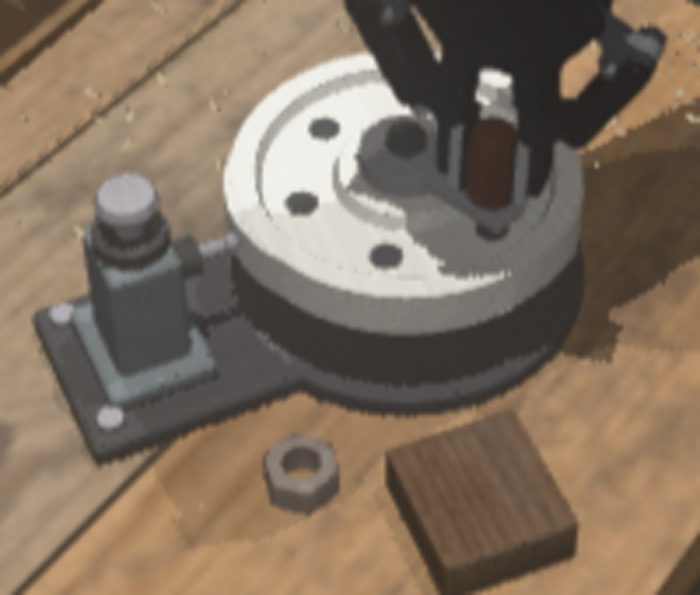

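```bash
python3 -c "
from h import *
s=pickle.load(open('s75.pkl','rb'))
C=np.array([.4517,.3024])
def A(u,v,z):
    p=px2w(s,200+u/3.5,220+v/3.5,z)[:2]-C; return round(np.degrees(np.arctan2(p[1],p[0])),1),round(np.hypot(*p),4)
for z in(.062,.068):
    print(z,'before',[A(*p,z) for p in[(340,118),(445,108),(513,166),(477,240),(297,187)]],'now',[A(*p,z) for p in [(323,128),(302,203),(387,256)]])
print(A(490,222,.09),A(490,125,.128),A(360,145,.128))
from rig import robot
p=robot.observe()['tcp_pos'][:2]-C;print(np.degrees(np.arctan2(p[1],p[0])))
arc(75,85);arc(85,95)
"
```

```text
0.062 before [(np.float64(-17.7), np.float64(0.0529)), (np.float64(-74.8), np.float64(0.0532)), (np.float64(-132.5), np.float64(0.0503)), (np.float64(165.7), np.float64(0.0481)), (np.float64(40.2), np.float64(0.0504))] now [(np.float64(-6.3), np.float64(0.053)), (np.float64(52.3), np.float64(0.0497)), (np.float64(114.7), np.float64(0.0476))]
0.068 before [(np.float64(-13.3), np.float64(0.0477)), (np.float64(-77.2), np.float64(0.047)), (np.float64(-139.5), np.float64(0.0489)), (np.float64(161.4), np.float64(0.0524)), (np.float64(47.0), np.float64(0.0509))] now [(np.float64(-0.9), np.float64(0.0488)), (np.float64(58.7), np.float64(0.0514)), (np.float64(115.8), np.float64(0.0531))]
(np.float64(159.2), np.float64(0.0634)) (np.float64(172.2), np.float64(0.0473)) (np.float64(101.0), np.float64(0.0497))
174.75024338318585
75 85 [-0.005,-0.002,0,0,1],[-0.010,-0.003,0,0,1],[-0.016,-0.004,0,0,1],[-0.021,-0.005,0,0,1],[-0.026,-0.007,0,0,1],[-0.032,-0.008,0,0,1],[-0.037,-0.008,0,0,1],[-0.043,-0.009,0,0,1]
85 95 [-0.005,-0.001,0,0,1],[-0.011,-0.001,0,0,1],[-0.016,-0.001,0,0,1],[-0.022,-0.002,0,0,1],[-0.027,-0.002,0,0,1],[-0.033,-0.002,0,0,1],[-0.038,-0.002,0,0,1],[-0.044,-0.002,0,0,1]
```

```bash
python3 -m inch '[[[-0.005,-0.002,0,0,1],[-0.010,-0.003,0,0,1],[-0.016,-0.004,0,0,1],[-0.021,-0.005,0,0,1],[-0.021,-0.005,0,0,1],[-0.021,-0.005,0,0,1],[-0.021,-0.005,0,0,1],[-0.021,-0.005,0,0,1]]]' | sed -n 1,2p
python3 -c "
from h import *
from rig import robot
feel(80)"
python3 -m inch '[[[-0.005,-0.002,0,0,1],[-0.011,-0.003,0,0,1],[-0.016,-0.003,0,0,1],[-0.022,-0.004,0,0,1],[-0.022,-0.004,0,0,1],[-0.022,-0.004,0,0,1],[-0.022,-0.004,0,0,1],[-0.022,-0.004,0,0,1]]]' | sed -n 1,2p
python3 -c "
from h import *
from rig import robot
feel(85)
t=robot.get_image('side');pickle.dump(t,open('s85.pkl','wb'));a=cv2.resize(t['image'][220:390,200:400],None,fx=3.5,fy=3.5,interpolation=cv2.INTER_CUBIC);cv2.imwrite('pics/s85.png',a[:,:,::-1])"
```

```text
time_s: 19.25
tcp_pos: [0.4021, 0.3026, 0.2668]
80 pos [0.4021 0.3026 0.2668] rad -8.6 tan -13.4 z -5.4
time_s: 20.25
tcp_pos: [0.4023, 0.2976, 0.2668]
85 pos [0.4023 0.2976 0.2668] rad -7.9 tan -10.7 z -3.2
```

View pics/s85.png

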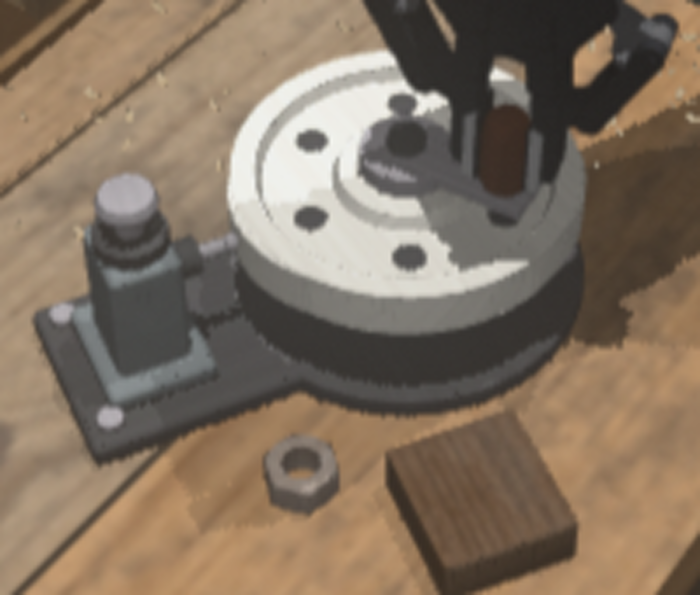

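```bash
python3 -c "
from h import *
s=pickle.load(open('s85.pkl','rb'))
C=np.array([.4517,.3024])
def A(u,v,z):
    p=px2w(s,200+u/3.5,220+v/3.5,z)[:2]-C; return np.degrees(np.arctan2(p[1],p[0])).round(1),round(np.hypot(*p),4)
for z in(.062,.065,.068):
  for n,L in (('before',[(340,118),(445,108),(513,166),(477,240),(297,187)]),('75',[(323,128),(302,203),(387,256)]),('85',[(402,103),(312,140),(311,217),(409,256)])):
    a=[A(*p,z) for p in L]; print(z,n,[(float(x[0]),float(x[1])) for x in a])
arc(85,90)
"
```

```text
0.062 before [(-17.7, 0.0529), (-74.8, 0.0532), (-132.5, 0.0503), (165.7, 0.0481), (40.2, 0.0504)]
0.062 75 [(-6.3, 0.053), (52.3, 0.0497), (114.7, 0.0476)]
0.062 85 [(-52.1, 0.0533), (4.2, 0.0521), (63.7, 0.049), (126.5, 0.0467)]
0.065 before [(-15.6, 0.0503), (-75.9, 0.0501), (-135.9, 0.0495), (163.5, 0.0502), (43.6, 0.0505)]
0.065 75 [(-3.7, 0.0509), (55.6, 0.0504), (115.3, 0.0503)]
0.065 85 [(-52.0, 0.05), (7.1, 0.0503), (66.7, 0.0503), (126.4, 0.0495)]
0.068 before [(-13.3, 0.0477), (-77.2, 0.047), (-139.5, 0.0489), (161.4, 0.0524), (47.0, 0.0509)]
0.068 75 [(-0.9, 0.0488), (58.7, 0.0514), (115.8, 0.0531)]
0.068 85 [(-51.7, 0.0467), (10.3, 0.0488), (69.5, 0.0517), (126.3, 0.0523)]
85 90 [-0.003,-0.000,0,0,1],[-0.005,-0.001,0,0,1],[-0.008,-0.001,0,0,1],[-0.011,-0.001,0,0,1],[-0.014,-0.001,0,0,1],[-0.016,-0.001,0,0,1],[-0.019,-0.002,0,0,1],[-0.022,-0.002,0,0,1]
```

Run:
```python
from h import *
from scipy.optimize import least_squares
t=pickle.load(open("top0.pkl","rb"));s=pickle.load(open("side0.pkl","rb"))
c0=np.array([.4512,.3039]); m=rim(t,c0,2); a=np.radians(m[:,0]); P=c0+m[:,1:]*np.c_[np.cos(a),np.sin(a)]
def lump(d,h):
    e=80+h-60; d=(d+np.pi)%(2*np.pi)-np.pi
    d=np.clip(d,-.6,.6); return np.maximum(e*np.cos(d)+np.sqrt(3600-(e*np.sin(d))**2)-80,0)/1e3
def res(x):
    q=P-x[:2]; b=np.arctan2(q[:,1],q[:,0]); return np.hypot(*q.T)-x[2]-lump(b-x[3],3.5)-lump(b-x[3]-np.radians(137),1.9)
f=least_squares(res,[*c0,.0805,-.28],loss="soft_l1",f_scale=.0005); print(f.x,"lump",np.degrees(f.x[3]),"rms",np.std(res(f.x)))
C=f.x[:2]
ang=lambda p:np.degrees(np.arctan2(*(p[:2]-C)[::-1]))
T=lambda u,v,z:px2w(t,210+u/4.2-.38,190+v/4.2-.38,z); S=lambda u,v,z:px2w(s,200+u/3.5-.36,220+v/3.5-.36,z)
print("feeler",ang(T(205,160,.062)),ang(T(225,172,.062)),"plg",ang(T(130,101,.114)),T(130,101,.114))
b=[T(150,67,.016),T(83,176,.016)];print("bolts",ang((b[0]+b[1])/2), np.degrees(np.arctan2(*(b[0]-b[1])[1::-1]))-90, b)
b=[S(62,313,.016),S(110,417,.016)];print("side bolts",ang((b[0]+b[1])/2), np.degrees(np.arctan2(*(b[0]-b[1])[1::-1]))-90,b)
print("holes top",[round(float(ang(T(*p,.065))),1) for p in[(305,181),(404,159),(472,233),(441,329),(340,351)]])
```

```text
[ 0.45106407  0.30395681  0.08054132 -0.29359518] lump -16.82176495437509 rms 0.00038393241356080276
feeler 61.25332670237375 61.40709745722684 plg 61.09038116082757 [0.51353044 0.41706956 0.114     ]
bolts 61.22355671046799 -118.05990268343365 [array([0.5565303 , 0.42656869, 0.016     ]), array([0.49754742, 0.45800959, 0.016     ])]
side bolts 60.76226264944644 -118.74787788861742 [array([0.55733395, 0.42622453, 0.016     ]), array([0.49944673, 0.45797976, 0.016     ])]
holes top [43.4, -16.2, -76.0, -135.8, 163.6]
```

```bash
python3 -m inch '[[[0.004,0.001,0,0,1],[0.008,0.002,0,0,1],[0.012,0.002,0,0,1],[0.016,0.003,0,0,1],[0.021,0.003,0,0,1],[0.026,0.004,0,0,1],[0.03,0.005,0,0,1],[0.03,0.005,0,0,1]]]' | sed -n 1,2p
cat >> h.py <<'E'
def holes(name):
    """mean hole angle mod 60 (z=.065, r=.05) by matching dark discs in the side view near predicted places"""
    from rig import robot
    from scipy.optimize import minimize_scalar
    s=robot.get_image("side"); pickle.dump(s,open(name+".pkl","wb")); return holes_d(s)
def holes_d(s,C=(.4517,.3024)):
    g=cv2.cvtColor(s["image"],cv2.COLOR_RGB2GRAY).astype(np.float32); out=[]
    def val(a,r=.05,k=.0035):
        pts=[(C[0]+r*np.cos(a)+x*k,C[1]+r*np.sin(a)+y*k,.065) for x in(-1,0,1) for y in(-1,0,1)]
        q=np.array([w2px(s,p) for p in pts],np.float32); return cv2.remap(g,q[:,0:1].copy(),q[:,1:2].copy(),1).mean()
    A=np.arange(0,360,1.); v=np.array([val(np.radians(x)) for x in A])
    for i in range(360):
        w=[v[(i+j)%360] for j in range(-12,13)]
        if v[i]==min(w) and min(w[0],w[-1])-v[i]>40:
            ww=np.clip(min(w[0],w[-1])-np.array(w),0,None); out.append(float(round(A[i]+(ww*np.arange(-12,13)).sum()/ww.sum(),1)))
    return [(x,round(x%60,1)) for x in out]
E
python3 -c "
from h import *
from rig import robot
feel(78)
for n in ('side0','s75','s85'): print(n,holes_d(pickle.load(open(n+'.pkl','rb'))))
print(holes('s78b'))"
```

```text
time_s: 21.3
tcp_pos: [0.4023, 0.2999, 0.2666]
78 pos [0.4023 0.2999 0.2666] rad -5.5 tan 4.8 z 11.7
side0 [(43.0, 43.0), (163.3, 43.3), (225.1, 45.1), (285.4, 45.4), (344.6, 44.6)]
s75 [(54.9, 54.9), (114.0, 54.0), (356.0, 56.0)]
s85 [(7.0, 7.0), (65.9, 5.9), (125.8, 5.8), (308.5, 8.5)]
[(6.8, 6.8), (65.5, 5.5), (125.5, 5.5), (307.8, 7.8)]
```

```bash
python3 -m inch '[[[0.004,0,0,0,1],[0.009,0,0,0,1],[0.013,0,0,0,1],[0.018,0,0,0,1],[0.022,0,0,0,1],[0.022,0,0,0,1],[0.022,0,0,0,1],[0.022,0,0,0,1]]]' | sed -n 1,2p
python3 -c "
from h import *
feel(73)
print(holes('s73b'))"
```

```text
time_s: 22.35
tcp_pos: [0.4021, 0.3016, 0.2664]
73 pos [0.4021 0.3016 0.2664] rad -9.5 tan 14.1 z 17.7
[(6.2, 6.2), (65.2, 5.2), (124.8, 4.8), (307.3, 7.3)]
```

```bash
python3 -m inch '[[[0.003,0,0,0,1],[0.006,0,0,0,1],[0.009,0,0,0,1],[0.012,0,0,0,1],[0.015,0,0,0,1],[0.015,0,0,0,1],[0.015,0,0,0,1],[0.015,0,0,0,1]]]' | sed -n 1,2p
python3 -c "
from h import *
feel(70)
print(holes('s70b'))"
```

```text
time_s: 23.4
tcp_pos: [0.4018, 0.3041, 0.2665]
70 pos [0.4018 0.3041 0.2665] rad -10.9 tan 15.8 z 16.5
[(3.6, 3.6), (62.7, 2.7), (122.2, 2.2), (304.0, 4.0)]
```

```bash
python3 -m inch '[[[-0.005,0,0,0,1],[-0.01,0,0,0,1],[-0.015,0,0,0,1],[-0.019,0,0,0,1],[-0.019,0,0,0,1],[-0.019,0,0,0,1],[-0.019,0,0,0,1],[-0.019,0,0,0,1]]]' 
python3 -c "
from h import *
feel(75)"
```

```text
time_s: 24.45
tcp_pos: [0.402, 0.3028, 0.2666]
orientation: [0.002, 0.604, 0.797, 0.0]
ft_force: [7.5, -6.4, 11.3]
opening: 0.0205
finger_force: 41.7
75 pos [0.402  0.3028 0.2666] rad -7.6 tan 6.2 z 11.3
```

```bash
python3 -m inch '[[[-0.006,0.005,0,0,1],[-0.012,0.01,0,0,1],[-0.012,0.01,0,0,1],[-0.012,0.01,0,0,1],[-0.012,0.01,0,0,0.9],[-0.012,0.01,0,0,0.7],[-0.012,0.01,0,0,0.4],[-0.012,0.01,0,0,0]]]' 
python3 -m inch '[[[0,0,0,0,0],[0,0,0,0,0],[0,0,-0.2,0,0],[0,0,-0.4,0,0],[0,0,-0.4,0,0],[0,0,-0.4,0,0],[0,0,-0.4,0,1],[0,0,-0.4,0,1]]]' 
python3 -c "
from h import *
print(holes('srel'))
print(delta([.513,.4175,.36]))
s=pickle.load(open('srel.pkl','rb'));a=cv2.resize(s['image'][220:390,200:400],None,fx=3.5,fy=3.5,interpolation=cv2.INTER_CUBIC);cv2.imwrite('pics/srel.png',a[:,:,::-1])"
```

```text
time_s: 25.45
tcp_pos: [0.4023, 0.3023, 0.2653]
orientation: [-0.0, 0.603, 0.798, -0.001]
ft_force: [0.4, 0.6, 0.2]
opening: 0.0612
finger_force: 0.0
time_s: 26.45
tcp_pos: [0.4025, 0.3023, 0.3448]
orientation: [-0.0, 0.603, 0.798, -0.001]
ft_force: [-0.2, -0.8, 0.8]
opening: 0.0516
finger_force: 0.0
[(3.9, 3.9), (63.3, 3.3), (122.9, 2.9), (304.3, 4.3)]
[ 0.403  0.688 -0.076]
```

View pics/srel.png

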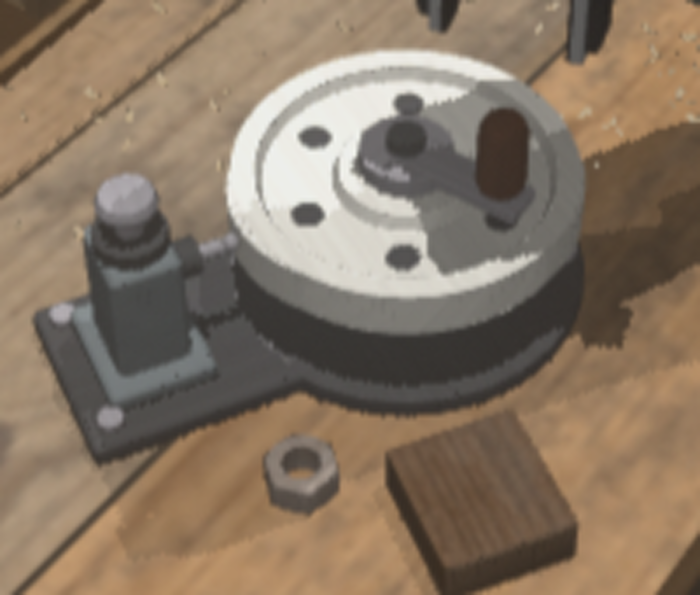

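The knob is free at (502,155) and the wheel stayed put. I'll clear the arm to check the lump from the top before pressing.

```bash
python3 -m inch '[[[-0.25,0,-0.1,0,1],[-0.5,0,-0.2,0,1],[-0.75,0,-0.3,0,1],[-1,0,-0.4,0,1],[-1,0,-0.4,0,1],[-1,0,-0.4,0,1],[-1,0,-0.4,0,1],[-1,0,-0.4,0,1]]]'
python3 - <<'E'
from h import *
from rig import robot
from scipy.optimize import least_squares
t=robot.get_image("top"); pickle.dump(t,open("tchk.pkl","wb")); cv2.imwrite("pics/tchk.png",cv2.resize(t["image"][150:350,190:400],None,fx=2.8,fy=2.8)[:,:,::-1])
c0=np.array([.4511,.304]); m=rim(t,c0,5); print([(int(x),round((y-.0805)*1e3,1)) for x,y in m])
E
```

```text
time_s: 27.5
tcp_pos: [0.4567, 0.1112, 0.4253]
orientation: [-0.0, 0.602, 0.798, -0.0]
ft_force: [-0.1, 0.2, 0.8]
opening: 0.0
finger_force: 0.0
[(-180, np.float64(0.3)), (-175, np.float64(1.0)), (-170, np.float64(0.8)), (-165, np.float64(2.0)), (-160, np.float64(2.0)), (-155, np.float64(2.5)), (-150, np.float64(1.8)), (-145, np.float64(0.8)), (-140, np.float64(1.0)), (-135, np.float64(-0.2)), (-130, np.float64(0.8)), (-125, np.float64(0.3)), (-119, np.float64(0.3)), (-115, np.float64(0.3)), (-110, np.float64(0.3)), (-105, np.float64(0.0)), (-100, np.float64(0.3)), (-95, np.float64(-0.5)), (-90, np.float64(-0.7)), (-85, np.float64(-0.7)), (-80, np.float64(0.0)), (-75, np.float64(-0.5)), (-70, np.float64(-0.2)), (-65, np.float64(0.0)), (-59, np.float64(0.0)), (-55, np.float64(0.3)), (-50, np.float64(0.5)), (-45, np.float64(-0.2)), (-40, np.float64(-0.5)), (-35, np.float64(-0.7)), (-29, np.float64(0.0)), (-25, np.float64(0.3)), (-20, np.float64(-0.2)), (-14, np.float64(0.0)), (-10, np.float64(-0.2)), (-5, np.float64(0.5)), (0, np.float64(0.3)), (5, np.float64(0.3)), (10, np.float64(-0.2)), (14, np.float64(0.3)), (20, np.float64(0.0)), (25, np.float64(0.3)), (29, np.float64(-0.5)), (35, np.float64(-1.0)), (40, np.float64(1.0)), (45, np.float64(1.8)), (50, np.float64(2.5)), (55, np.float64(3.0)), (59, np.float64(4.0)), (65, np.float64(4.0)), (70, np.float64(3.3)), (75, np.float64(3.0)), (80, np.float64(2.5)), (85, np.float64(1.3)), (90, np.float64(0.5)), (95, np.float64(0.3)), (100, np.float64(-0.2)), (105, np.float64(0.0)), (110, np.float64(0.0)), (115, np.float64(0.0)), (119, np.float64(-0.5)), (125, np.float64(-0.5)), (130, np.float64(-0.7)), (135, np.float64(0.3)), (140, np.float64(0.0)), (145, np.float64(-0.5)), (150, np.float64(-0.7)), (155, np.float64(-0.2)), (160, np.float64(-0.5)), (165, np.float64(0.3)), (170, np.float64(-0.2)), (175, np.float64(0.3))]
```

View pics/tchk.png

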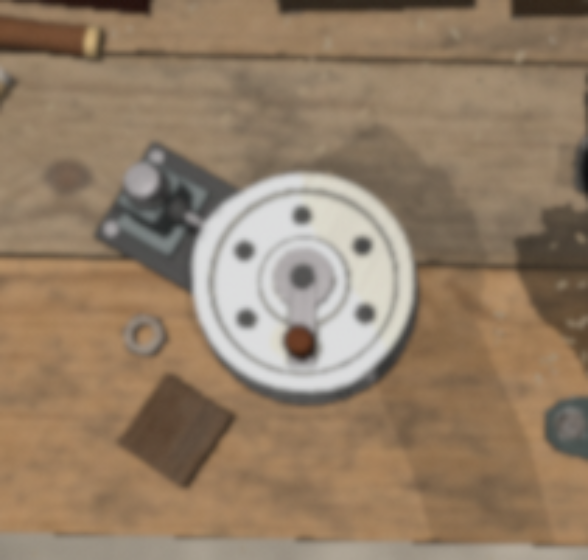

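The top view shows the lump peak at ~62° vs the feeler at 61.3°, the knob at (298,341), and the nut and offcut unmoved. Now to the plunger.

```bash
python3 -m inch '[[[0.25,0.1,0,0,1],[0.5,0.3,0,0,1],[0.75,0.5,0,0,1],[0.95,0.65,0,0,1],[0.95,0.65,0,0,1],[0.95,0.65,0,0,1],[0.95,0.65,0,0,1],[0.95,0.65,0,0,1]]]'
python3 -c "
from h import *
print(delta([.5135,.4177,.32]),delta([.5135,.4177,.292]))"
```

```text
time_s: 28.55
tcp_pos: [0.5306, 0.3271, 0.4261]
orientation: [0.001, 0.604, 0.797, 0.0]
ft_force: [-0.2, -0.2, 0.3]
opening: 0.0002
finger_force: 0.0
[0.46 0.04 0.53] [0.46 0.04 0.67]
```

```bash
python3 -m inch '[[[0.2,0.02,0,0,1],[0.46,0.04,0,0,1],[0.46,0.04,0.15,0,1],[0.46,0.04,0.3,0,1],[0.46,0.04,0.45,0,1],[0.46,0.04,0.53,0,1],[0.46,0.04,0.6,0,1],[0.46,0.04,0.6,0,1]]]'
python3 -c "
from h import *
from rig import robot
print(delta([.5135,.4177,.288]),delta([.5135,.4177,.278]))
t=robot.get_image('side');a=cv2.resize(t['image'][180:390,180:400],None,fx=2.6,fy=2.6,interpolation=cv2.INTER_CUBIC);cv2.imwrite('pics/spl.png',a[:,:,::-1])"
```

```text
time_s: 29.55
tcp_pos: [0.5132, 0.4186, 0.3053]
orientation: [-0.0, 0.603, 0.797, -0.0]
ft_force: [-0.2, 0.1, -0.2]
opening: -0.0
finger_force: 0.0
[-0.005  0.     0.086] [-0.005  0.     0.136]
```

View pics/spl.png

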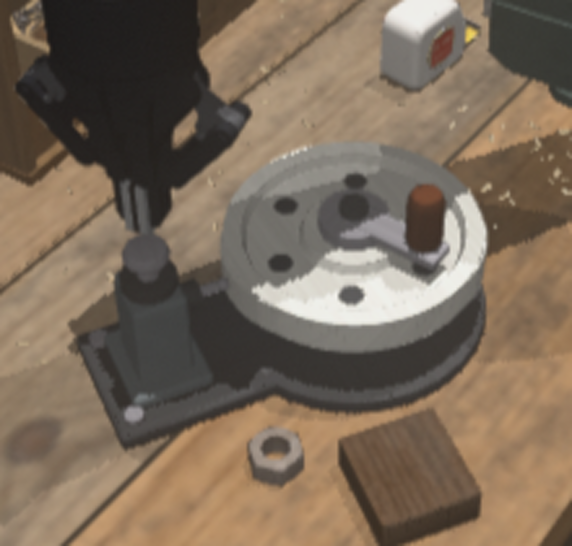

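The shut fingers (140,215) stand squarely over the plunger button (146,245). Pressing gently.

```bash
python3 -m inch '[[[-0.005,0,0.04,0,1],[-0.005,0,0.07,0,1],[-0.005,0,0.085,0,1],[-0.005,0,0.095,0,1],[-0.005,0,0.105,0,1],[-0.005,0,0.11,0,1],[-0.005,0,0.115,0,1],[-0.005,0,0.115,0,1]]]'
```

```text
time_s: 30.6
tcp_pos: [0.5134, 0.418, 0.2828]
orientation: [0.0, 0.603, 0.798, 0.0]
ft_force: [-1.0, -1.0, 3.5]
opening: -0.0001
finger_force: 1.7
```

```bash
python3 -m inch '[[[0,0,0.005,0,1],[0,0,0.01,0,1],[0,0,0.014,0,1],[0,0,0.018,0,1],[0,0,0.022,0,1],[0,0,0.024,0,1],[0,0,0.024,0,1],[0,0,0.024,0,1]]]'
```

```text
time_s: 31.6
tcp_pos: [0.5134, 0.4181, 0.2789]
orientation: [0.0, 0.603, 0.798, 0.0]
ft_force: [-3.2, -3.6, 10.5]
opening: 0.0002
finger_force: 5.6
```

At the stop (10.5 N > 6 N). Retract and check.

```bash
python3 -m inch '[[[0,0,0,0,1],[0,0,0,0,1],[0,0,-0.02,0,1],[0,0,-0.04,0,1],[0,0,-0.07,0,1],[0,0,-0.2,0,1],[0,0,-0.4,0,1],[0,0,-0.5,0,1]]]'
python3 -m inch '[[[0,0,-0.1,0,1],[0,0,-0.1,0,1],[0,0,-0.1,0,1],[0,0,-0.1,0,1],[0,0,-0.1,0,1],[0,0,-0.1,0,1],[0,0,-0.1,0,1],[0,0,-0.1,0,1]]]'
python3 -c "
from h import *
print(holes('send'))
from rig import robot
print(robot.sign_off())"
```

```text
time_s: 32.6
tcp_pos: [0.5134, 0.4185, 0.3799]
orientation: [0.0, 0.603, 0.798, 0.001]
ft_force: [-0.4, -0.8, 0.1]
opening: -0.0001
finger_force: 0.0
time_s: 33.6
tcp_pos: [0.5134, 0.418, 0.3979]
orientation: [0.0, 0.603, 0.798, 0.0]
ft_force: [-0.5, 0.0, -0.7]
opening: 0.0002
finger_force: 0.0
[(62.4, 2.4), (122.3, 2.3), (181.9, 1.9), (305.5, 5.5)]
the job is handed in; nothing more can be done
None
```

The job is handed in at about 34 s and the verdict is not known: I turned the pulley about 1¼ turns, located the lump mainly from the camera images because the wrist forces were unclear, stopped its top within about 2° of the feeler, let go of the knob, pressed the plunger to its stop with about 10 N and let it up, and saw no sign that the wheel or loose things had shifted.

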